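# Get the tube rack out from behind the reagent bottles

### The arm

A 6-joint arm with a two-finger parallel gripper is mounted at the origin on the work surface. World frame = base frame: x ahead of the robot, y to its left, z up, the work surface at z = 0. Lengths are in mm, angles in rad, forces in N, time in s.
With the tool pointing down it reaches from about 350 to 875 mm from the base axis. Payload 4.2 kg.
Tool frame: the origin (TCP) lies between the finger pads; the fingertips stand 14 mm ahead of it and the grasp point (between the pads) lies 5 mm behind it; z points along the fingers, y is the line along which they close (so a half turn about z gives the same grasp; the last joint's range is limited). The gripper opens to 85 mm and grips with 20 to 120 N. Pads are 22 mm wide; open, the fingers measure 114 mm over their backs; the gripper's body (76 mm by 85 mm) begins 54 mm behind the grasp point. The pads swing forward as they close: fully open they stand 13 mm farther back than shut.
Start: joints at [-0.919, 0.385, 0.008, 0, -1.194, -0.259], TCP at [239.249, -577.373, 245.312] pointing down, gripper open.
Joint ranges: [-3.14, 3.14], [-1.21, 2.06], [-1.07, 1.41], [-3.16, 2.05], [-2.99, -0.16], [-3.1, 3.1]. Speed limits (rad/s): [2.79, 2.79, 3.14, 3.14, 3.14, 3.14].

### API

Orientations are given as a unit quaternion [x, y, z, w].
In Python, from bench import * gives the robot as it stands.
- The arm moves only by the tool carry_out, never from a script. Its argument "motion" is a list of rows, each a list of 7 numbers: the turn, a rotation vector about the tool's x, y, z in rad, then the shift along the tool's x, y, z in mm, then the opening, from -1 (shut) to 1 (fully open), so that 0 is half open. A call has 1 to 5 rows; each row is the pose to reach, as a shift and turn from the pose commanded when the call began, along the tool's axes at that moment; what a row does not reach only later rows make up. A row lasts 1/8 s, in which the tool goes at most 62.5 mm and 10.7 degrees, less where a joint would pass 70% of its speed; a pose out of reach is approached as far as the arm can. A call with a gripper value outside its range is refused whole. The fingers move at their own pace and stop on an object; the grip force is fixed at half the most. Time passes only in rows, so rows that repeat a pose let the fingers close. It gives the time, the measured TCP pose, the force, the opening and the grip force at its end, in the units of the state.
- read_state(): the state, without advancing time (a new reading comes with each control period).
- get_image(name): name is "scene" or "top" or "wrist"; returns a dict with "color" (480x640x3 uint8, blue, green, red), "mtx" (3x3 intrinsics, pixels), "position" and "orientation" of the camera in the world. Camera axes: x right, y down, z forward; pixel columns grow to the right and rows downward; lengths in mm; the calibration is good to about 2 mm. The wrist camera is an equidistant fisheye: a pixel r from the principal point sees the ray r / f radians off the axis. A picture is of the moment at which its call begins. There is no depth.
- job_done(): hands the job in; it is judged then, once.
The state is a dict: "clock": time; "joints": joint angles; "joint_vel": joint speeds; "joint_efforts": joint torques, N m; "position": TCP position; "ee_rot": TCP orientation; "contact_force": force on the tool from outside, world axes, zero at the start; "wrist_torque": the same for the moment, N m; "gripper_width": finger opening in mm; "grasp_force": force on a finger pad.
Only numpy, scipy, OpenCV 4.12 (cv2) and the standard library are available. Lean on these libraries where they do the work, as an engineer would, in place of code of your own. Each camera call takes 0.05 s, during which the arm holds its last target. There are 200 camera calls.

### The job

The wooden test-tube rack stands in the grey tray behind two reagent bottles and a stoppered flask. Stand those three over in the empty metal spill tray, and only then lift out the rack and set it, centred and lengthwise, on the white heat-proof board; after that put each of the three back just where it stood in the grey tray. Keep everything upright, set things down without dropping them, and leave the amber vial, the beaker and the mortar where they are.

Things in the scene. Friction and masses are not known exactly. Their poses are not given: they have to be found in the camera images.
- round_bottle: loose white plastic round bottle with a paper label and green screw cap, 0.15 to 0.3 kg. Straight body 58 mm in diameter from 2 to 91 mm above its underside, short shoulder, cap 45 mm in diameter from 100 to 118 mm (its top). Origin: centre of the underside, z up. Stands in the front row of the grey tray.
- square_bottle: loose white plastic square bottle with a paper label and green screw cap, 0.15 to 0.3 kg. Body 54 x 54 mm with faces square to its own x and y, up to 91 mm above its underside; round cap 36 mm in diameter from 100 to 118 mm (its top). Origin: centre of the underside, z up. Stands in the front row of the grey tray.
- flask: loose glass conical flask with a black rubber stopper, 0.11 to 0.22 kg. Foot 66 mm in diameter, tapering from 6 mm height to a straight neck 29 mm in diameter between 72 and 104 mm above its underside; rim 33 mm in diameter at 106 to 108 mm; stopper top at 120 mm. Origin: centre of the underside, z up. Stands in the front row of the grey tray.
- tube_rack: loose empty wooden test-tube rack with six holes in a row, 150 mm long (its own y), 42 mm wide (its own x), 68 mm high, about 0.16 kg. Three decks 42 mm wide at 0-8, 34-42 and 60-68 mm height between two end boards; grip it across its width at mid-length. Origin: centre of the underside, z up. Stands in the grey tray behind (on the tray's +x side of) the front row, about 5 to 17 mm from it.
- reagent_tray: grey plastic tray with low walls, fixed; 170 mm (its own x) by 310 mm (its own y) outside, floor 4 mm thick, walls 4 mm thick and 20 mm high. Origin: centre of its underside on the work surface. Front row: three places about 92 mm apart along its y, 36 mm to the -x side of its middle; which of the three stands where varies.
- spill_tray: empty light bare-metal tray with low walls, fixed; 248 mm (its own x) by 108 mm (its own y) outside, 240 x 100 mm inside, floor 4 mm thick, walls 22 mm high. Origin: centre of its underside on the work surface. It lies to the left or to the right of the grey tray.
- heat_board: flat white heat-proof board, fixed; 240 mm (its own x) by 120 mm (its own y), 12 mm thick. Origin: centre of its underside on the work surface. It lies on the other side of the grey tray from the spill tray. The rack's length (its y) goes along the board's length (its x), either way round.
- vial: bystander: small amber vial with a black cap, 30 mm in diameter, 52 mm high, at a back corner of the grey tray, past one end of the rack. Origin: centre of the underside.
- beaker: bystander: empty glass beaker, 72 mm in diameter, 90 mm high, small spout, beyond the trays. Origin: centre of the underside.
- mortar: bystander: white ceramic mortar, 90 mm in diameter, 50 mm high, with its pestle leaning in it to about 75 mm height. Origin: centre of the underside, beyond the trays.
Not all that is in view belongs to the job. What is shaped like the square_bottle but turquoise is not meant.

How it is judged:
By the outcome, as a careful person would: the job done as asked, in the order asked, and still so for the second after the job is handed in, with the robot touching nothing.
It also fails if it takes over 144 s, if anything falls off the work surface, if the arm or the gripper's body presses on something with over 40 N, if the wrist force passes 120 N, or if a joint passes its speed limit or range.

## Working session

There is one attempt and no reset: what is moved stays moved. The work goes in short steps, Python scripts to look and compute and a tool call to move; the robot and the scene stay as the last step left them, time stands still between calls to the robot, and variables do not carry over. Pictures are saved under pics/ and viewed, at most 14 in all, crops included, and the job is handed in when it is done.

Besides the shell and the picture viewer there is one more tool, called as name(argument=value, ...), one argument or row to a line, values as JSON. carry_out: Moves the arm, as the interface text tells. Its arguments: {"type":"object","properties":{"motion":{"type":"array"}},"required":["motion"]}

```bash
ls; mkdir -p pics; python3 - <<'E'
from bench import *
import cv2
s=read_state();print({k:(v if not hasattr(v,'tolist') else v.tolist()) for k,v in s.items()})
for n in("top","scene"):
    d=get_image(n);cv2.imwrite(f"pics/{n}0.png",d["color"]);print(n,d["mtx"],d["position"],d["orientation"])
E
```

```text
pics
{'clock': 0.0, 'joints': [-0.919428476179902, 0.3855523108878967, 0.006652844974508444, -0.0004948460584370063, -1.1940168822348276, -0.2585466153321124], 'joint_vel': [0.0005959003089822421, 7.850469678134436e-06, -0.002605335952767051, 0.0012365613024832019, 0.001334198496916643, 0.002653612300306915], 'joint_efforts': [-5.990325462335022e-06, -39.22876238822937, 18.840424418449402, 4.18621301651001, -0.004566686984617263, -3.534324406473388e-06], 'position': [239.0267714243854, -576.8947617710699, 244.23531170968437], 'ee_rot': [-0.19506058660497996, 0.980790594900168, 0.0010532406423794944, -0.0002592158272689746], 'contact_force': [0.403789945362297, 0.20676278939294054, 0.5362853749262452], 'wrist_torque': [0.024377959474259712, 0.009007129326128894, -0.0069264989771143605], 'grasp_force': 0.0, 'gripper_width': 85.43511024421026}
top [[609.08249624   0.         323.39713166]
 [  0.         609.08249624 246.29317983]
 [  0.           0.           1.        ]] [ 410.9660054    17.6024587  1346.60514213] [-0.69918314  0.71231988 -0.05027942  0.03486132]
scene [[435.91157135   0.         316.68921454]
 [  0.         435.91157135 240.98500036]
 [  0.           0.           1.        ]] [1093.16439699 -326.07925264  516.98797486] [ 0.77478383  0.45380208 -0.21093787 -0.38636628]
```

View pics/top0.png

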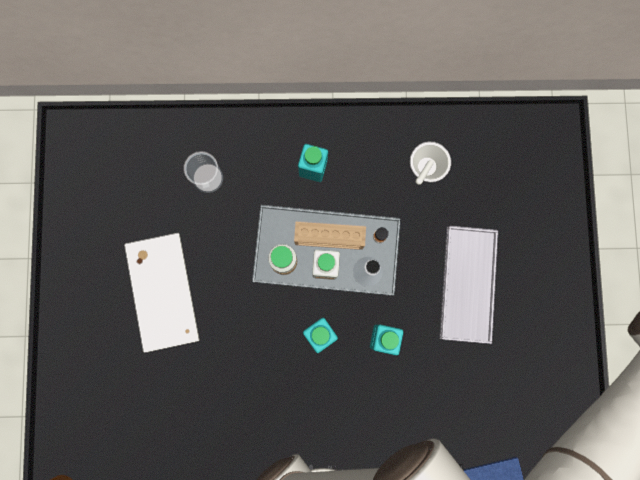

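View pics/scene0.png

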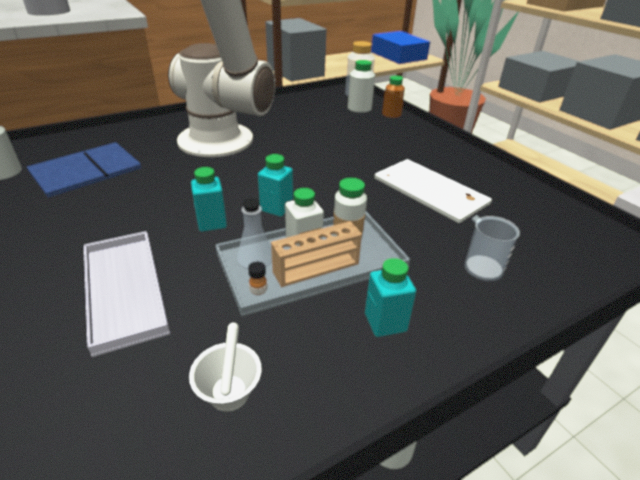

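The top view shows, left to right in the grey tray's front row, the round bottle (281,258), square bottle (326,264) and flask (372,268). The rack is behind at (330,235) and the vial at (381,235). The spill tray is on the right at (470,285), the board on the left at (162,292), and turquoise decoys at (320,335), (388,340) and (313,162). The scene view agrees.

```bash
cat > h.py <<'E'
from bench import *
import cv2, numpy as np
from scipy.spatial.transform import Rotation as R
def ray(d,px,z,fish=False):
    px=np.atleast_2d(np.asarray(px,float)); K=d["mtx"]
    v=np.c_[(px[:,0]-K[0,2])/K[0,0],(px[:,1]-K[1,2])/K[1,1]]
    if fish:
        r=np.linalg.norm(v,axis=1)[:,None]+1e-9
        v=np.c_[v/r*np.sin(r),np.cos(r)]
    else: v=np.c_[v,np.ones(len(v))]
    w=R.from_quat(d["orientation"]).apply(v); p=np.asarray(d["position"])
    return (p+w*((z-p[2])/w[:,2])[:,None])[:,:2]
def blobs(m,amin=30):
    n,l,s,c=cv2.connectedComponentsWithStats(m.astype(np.uint8))
    return [(s[i,4],c[i],(l==i).astype(np.uint8)) for i in range(1,n) if s[i,4]>amin]
def rect(d,m,z,fish=False):
    c=max(cv2.findContours(m,cv2.RETR_EXTERNAL,cv2.CHAIN_APPROX_NONE)[0],key=len)[:,0,:]
    w=ray(d,c,z,fish).astype(np.float32); (x,y),(a,b),t=cv2.minAreaRect(w)
    if a<b: a,b,t=b,a,t+90
    return np.round([x,y,a,b,(t+90)%180-90],1)   # centre, long, short, direction of long side deg
def go(x,y,z,deg):
    """shift/turn in tool axes to TCP (x,y,z), tool y axis along world direction deg (mod 180)"""
    s=read_state(); q=R.from_quat(s["ee_rot"]); p=s["position"]; M=q.as_matrix()
    cur=np.degrees(np.arctan2(M[1,1],M[0,1])); dt=(deg-cur+90)%180-90
    T=R.from_euler('z',cur+dt-90,degrees=True)*R.from_quat([0,1,0,0])
    print("clk %.2f"%s["clock"],"turn",np.round((q.inv()*T).as_rotvec(),3),"shift",np.round(q.inv().apply(np.array([x,y,z])-p),1),
      "pos",np.round(p,1),"ydir %.1f"%cur,"j6 %.2f"%s["joints"][5],"w %.1f"%s["gripper_width"],"gf %.0f"%s["grasp_force"],"F",np.round(s["contact_force"],1))
E
python3 - <<'E'
from h import *
d=get_image("top");im=d["color"];hsv=cv2.cvtColor(im,cv2.COLOR_BGR2HSV);H,S,V=cv2.split(hsv)
roi=np.zeros(H.shape,bool);roi[110:380,60:560]=1
print("green")
for a,c,m in blobs(roi&(H>50)&(H<78)&(S>120)): print(a,c.round(1),ray(d,c,122).round(1))
print("wood")
for a,c,m in blobs(roi&(H>5)&(H<25)&(S>70),100): print(a,c.round(1),rect(d,m,72),hsv[int(c[1]),int(c[0])])
print("bright/tray")
for a,c,m in blobs(cv2.morphologyEx((roi&(V>70)&~((H>78)&(H<95)&(S>120))).astype(np.uint8),cv2.MORPH_OPEN,np.ones((3,3))),300):
    print(a,c.round(1),[rect(d,m,z) for z in(12,21)])
print("black")
r2=np.zeros(H.shape,bool);r2[222:285,362:392]=1
for a,c,m in blobs(r2&(V<50),20): print(a,c.round(1),ray(d,c,124).round(1),ray(d,c,56).round(1))
cv2.imwrite("pics/crop.png",cv2.resize(im[195:305,240:410],None,fx=4,fy=4,interpolation=2))
d=get_image("wrist");cv2.imwrite("pics/w0.png",d["color"]);print(d["mtx"],d["position"],d["orientation"])
E
```

```text
green
233 [312.7 154.9] [[749.2   7.6]]
329 [281.2 256.5] [[539.7  75.1]]
200 [325.7 261.7] [[527.6 -14.7]]
243 [320.  335.2] [[380.9  -0.4]]
244 [389.3 339.9] [[ 368.8 -138.3]]
wood
1592 [329.5 235.2] [588.5 -25.4 148.7  48.7  85.1] [ 16  86 208]
bright/tray
1423 [429.8 162. ] [array([ 760.9, -257.6,   95.1,   95. ,  -79.3]), array([ 758.5, -255.8,   94.4,   94.3,  -79.3])]
1246 [203.  171.3] [array([746. , 250.4,  99.7,  77.6,  45.2]), array([743.7, 248.8,  99. ,  77.1,  45.2])]
10928 [325.3 249.7] [array([565.2, -20. , 314.8, 174.5,  83.5]), array([564.2, -19.7, 312.7, 173.4,  83.5])]
6044 [469.  284.6] [array([ 483.8, -332.3,  254.2,  116.2,   -6.1]), array([ 483.3, -329.9,  252.5,  115.5,   -6.1])]
6454 [161.1 292.3] [array([479.6, 342.4, 244.6, 124.6,  10.9]), array([479.1, 340.2, 243. , 123.8,  10.9])]
black
102 [372.5 266.2] [[ 516.5 -108.9]] [[ 522.4 -116. ]]
[[371.64829954   0.         317.51345225]
 [  0.         371.64829954 238.52780939]
 [  0.           0.           1.        ]] [ 174.90224035 -603.87382437  373.66304138] [0.5502814  0.82376085 0.11376855 0.07526726]
```

View pics/crop.png

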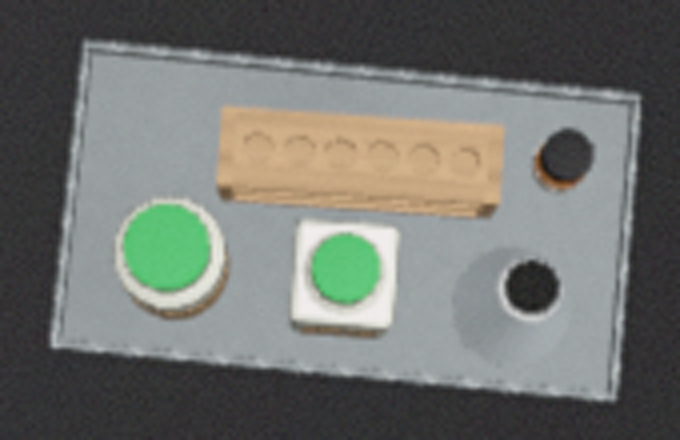

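View pics/w0.png

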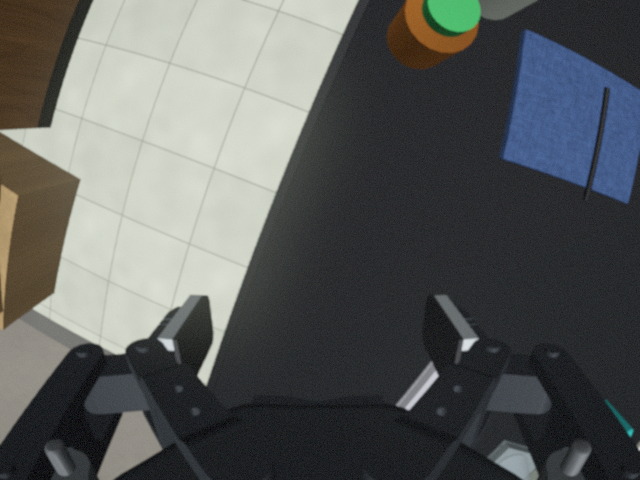

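The crop shows all items clearly: the square bottle is nearly aligned with the tray, and the rack and vial are as expected. The front row fits the tray geometry (92 mm spacing, 36 mm offset). In the wrist view I can see the fingers and the desk edge only.

```bash
python3 -c "
from h import *
go(517,-108,200,84)"
```

```text
clk 0.20 turn [ 0.001 -0.     0.497] shift [-436.2  327.    45. ] pos [ 239.1 -577.1  244.6] ydir 112.5 j6 -0.26 w 85.7 gf 0 F [-0.1  0.3  0.5]
```

carry_out(
  motion=[
    [0, 0, 0.1, -48, 36, 0, 0.3],
    [0, 0, 0.2, -97, 73, 0, 0.3],
    [0, 0, 0.3, -145, 109, 0, 0.3],
    [0, 0, 0.4, -194, 145, 0, 0.3],
    [0, 0, 0.497, -242, 182, 0, 0.3],
  ],
)

```text
clock: 0.82
position: [393.9, -314.8, 245.4]
ee_rot: [0.054, 0.999, -0.0, 0.0]
contact_force: [0.5, -0.4, -0.5]
gripper_width: 55.3
grasp_force: 0.0
```

```bash
python3 -c "
from h import *
go(517,-108,200,84)"
```

```text
clk 0.82 turn [-0.     0.    -0.003] shift [-100.2  218.9   45.4] pos [ 393.9 -314.8  245.4] ydir 83.8 j6 -1.33 w 55.3 gf 0 F [ 0.5 -0.4 -0.5]
```

carry_out(
  motion=[
    [0, 0, 0, -25, 55, 5, 0.3],
    [0, 0, 0, -50, 109, 15, 0.3],
    [0, 0, 0, -75, 164, 30, 0.3],
    [0, 0, 0, -100, 219, 45, 0.3],
    [0, 0, 0, -100, 219, 45, 0.3],
  ],
)

```text
clock: 1.45
position: [516.4, -106.1, 198.8]
ee_rot: [0.049, 0.999, -0.0, -0.001]
contact_force: [-0.7, 0.3, 1.0]
gripper_width: 55.5
grasp_force: 0.0
```

```bash
python3 -c "
from h import *
d=get_image('wrist');cv2.imwrite('pics/w1.png',d['color']);print(d['position'],d['orientation'])
d=get_image('top');cv2.imwrite('pics/t1.png',d['color'])
go(517,-108,200,84)"
```

```text
[447.51813538 -99.71525507 328.12346863] [0.73421449 0.66528274 0.09064779 0.10055317]
clk 1.55 turn [-0.    -0.001  0.002] shift [-1.6  0.9 -0. ] pos [ 515.3 -108.7  200. ] ydir 84.1 j6 -1.77 w 55.8 gf 0 F [-1.  -0.3 -0.3]
```

View pics/w1.png

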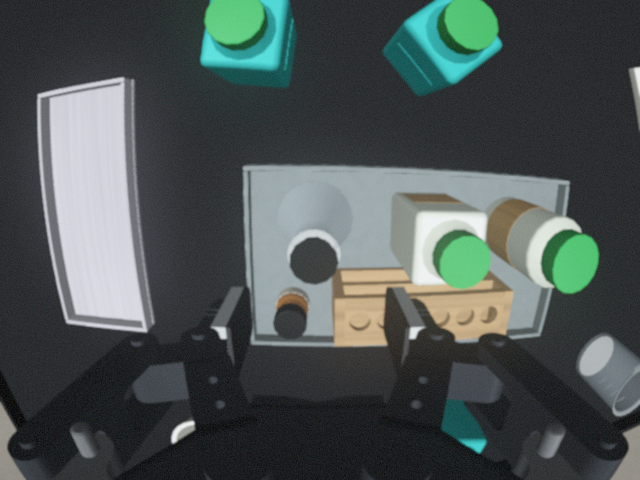

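The wrist view shows the stopper at (315,260), square cap (464,260), round cap (570,262), rack (423,315) and vial (292,310).

```bash
python3 - <<'E'
from h import *
d=get_image("wrist");im=d["color"];H,S,V=cv2.split(cv2.cvtColor(im,cv2.COLOR_BGR2HSV))
roi=np.zeros(H.shape,bool);roi[150:350,240:620]=1
for a,c,m in blobs(roi&(H>50)&(H<78)&(S>120)): print("green",a,c.round(1),ray(d,c,122,1).round(1))
r2=np.zeros(H.shape,bool);r2[225:290,280:350]=1
for a,c,m in blobs(r2&(V<70),200):
    print("stopper",a,c.round(1),ray(d,c,124,1).round(1),rect(d,m,124,1))
r2=np.zeros(H.shape,bool);r2[190:345,330:520]=1
def edge(p,q,z): 
    w=ray(d,[p,q],z,1); v=w[1]-w[0]; print(w.round(1).tolist(),"deg %.1f"%np.degrees(np.arctan2(v[1],v[0])))
# tray far walls / floor lines
edge([247,168],[568,183],20); edge([255,344],[545,335],20)
# square top edge (front/left), outline
c=max(cv2.findContours((r2&(S<50)&(V>170)).astype(np.uint8),0,2)[0],key=len)
print(cv2.approxPolyDP(c,4,True)[:,0].tolist())
c=max(cv2.findContours((r2&(H>5)&(H<25)&(S>70)&(np.arange(480)[:,None]>265)).astype(np.uint8),0,2)[0],key=len)
print(cv2.approxPolyDP(c,3,True)[:,0].tolist())
cv2.imwrite("pics/w2.png",cv2.resize(im[180:350,325:525],None,fx=3.5,fy=3.5,interpolation=2))
E
```

```text
green 2704 [572.5 260.3] [[538.2  69.1]]
green 1966 [467.4 260.8] [[527.9 -16.6]]
stopper 1425 [318.  261.5] [[ 517.3 -109.2]] [ 517.7 -109.3   26.1   25.8   34.5]
[[465.2, -163.8], [501.1, 139.8]] deg 83.3
[[632.6, -182.9], [669.1, 129.4]] deg 83.3
[[330, 240], [342, 253], [344, 265], [401, 264], [390, 246], [392, 197], [397, 191], [444, 190], [470, 202], [471, 198], [483, 208], [493, 200], [490, 194], [503, 195], [500, 190], [497, 195], [495, 190], [343, 190], [355, 209], [355, 231], [345, 245], [331, 233]]
[[336, 277], [339, 344], [387, 342], [384, 295], [393, 285], [403, 285], [410, 297], [424, 304], [436, 325], [454, 337], [504, 335], [508, 330], [514, 291], [492, 272], [484, 282], [466, 291], [451, 285], [418, 286], [404, 268], [347, 269]]
```

View pics/w2.png

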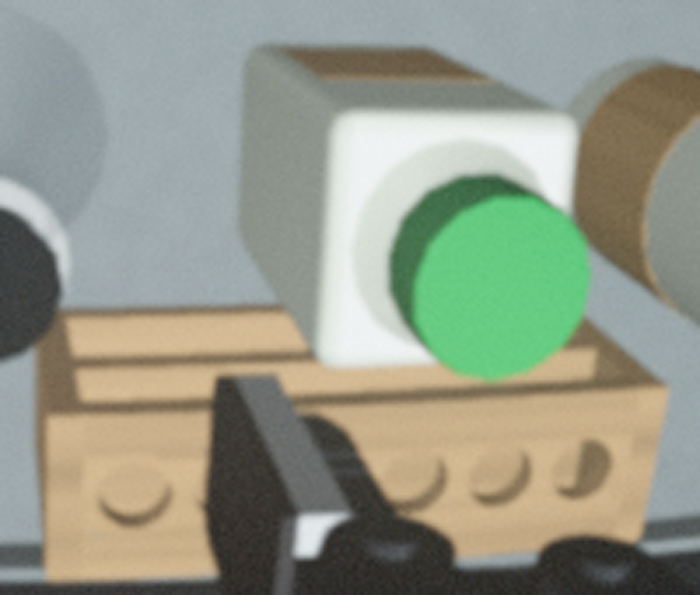

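The crop shows the square bottle's top-face edge from about (422,212) to (488,214) in full-image pixels, and the rack's top front edge from (339,297) to (514,290).

```bash
python3 - <<'E'
from h import *
d=get_image("wrist")
for p,q,z in[((421.6,212),(487.9,213.7),95),((421.6,212),(417,283.4),95),((339.3,296.6),(514.1,290),72)]:
    w=ray(d,[p,q],z,1); v=w[1]-w[0]; print(w.round(1).tolist(),"deg %.1f"%np.degrees(np.arctan2(v[1],v[0])),np.hypot(*v))
go(517,-109,87,84)
E
```

```text
[[500.5, -39.4], [505.9, 9.5]] deg 83.7 49.234593924011385
[[500.5, -39.4], [551.1, -43.9]] deg -5.0 50.79230754569844
[[565.2, -98.7], [579.4, 48.6]] deg 84.5 147.9943735204404
clk 1.65 turn [-0.  0. -0.] shift [ -1.9   1.1 113.6] pos [ 515.  -109.9  200.6] ydir 84.0 j6 -1.77 w 55.5 gf 0 F [-0.6 -0.5  0.4]
```

carry_out(
  motion=[
    [0, 0, 0, -1, 0, 40, 0.3],
    [0, 0, 0, -1, 0, 80, 0.3],
    [0, 0, 0, -1, 0, 105, 0.3],
    [0, 0, 0, -1, 0, 113, 0.3],
    [0, 0, 0, -1, 0, 113, 0.3],
  ],
)

```text
clock: 2.28
position: [516.5, -110.1, 87.8]
ee_rot: [0.053, 0.999, -0.0, 0.0]
contact_force: [0.8, 0.3, 0.5]
gripper_width: 55.4
grasp_force: 0.0
```

carry_out(
  motion=[
    [0, 0, 0, 0, 0, 0, -1],
    [0, 0, 0, 0, 0, 0, -1],
    [0, 0, 0, 0, 0, 0, -1],
    [0, 0, 0, 0, 0, 0, -1],
    [0, 0, 0, 0, 0, 0, -1],
  ],
)

```text
clock: 2.9
position: [517.5, -109.2, 88.8]
ee_rot: [0.052, 0.999, -0.0, 0.001]
contact_force: [-0.6, 0.2, 7.0]
gripper_width: 29.2
grasp_force: 58.6
```

```bash
python3 -c "
from h import *
d=get_image('scene');cv2.imwrite('pics/s1.png',d['color'][150:350,150:450])
go(406,-322,150,84)"
```

```text
clk 2.95 turn [0.    0.003 0.001] shift [  88.8 -223.2  -61.4] pos [ 517.5 -109.2   88.9] ydir 84.1 j6 -1.77 w 29.0 gf 59 F [-0.   2.1  6.8]
```

carry_out(
  motion=[
    [0, 0, 0, 0, 0, -20, -1],
    [0, 0, 0, 0, 0, -60, -1],
    [0, 0, 0, 22, -55, -70, -1],
    [0, 0, 0, 44, -110, -70, -1],
    [0, 0, 0, 66, -165, -70, -1],
  ],
)

```text
clock: 3.58
position: [432.4, -267.4, 157.3]
ee_rot: [0.052, 0.999, 0.0, 0.0]
contact_force: [1.2, 0.1, -1.4]
gripper_width: 29.0
grasp_force: 59.5
```

carry_out(
  motion=[
    [0, 0, 0, 15, -38, 0, -1],
    [0, 0, 0, 23, -58, 0, -1],
    [0, 0, 0, 23, -58, 20, -1],
    [0, 0, 0, 23, -58, 40, -1],
    [0, 0, 0, 23, -58, 45, -1],
  ],
)

```text
clock: 4.2
position: [403.4, -321.2, 110.8]
ee_rot: [0.052, 0.999, 0.001, -0.002]
contact_force: [-1.1, -0.5, -2.2]
gripper_width: 28.9
grasp_force: 59.6
```

```bash
python3 -c "
from h import *
d=get_image('scene');cv2.imwrite('pics/s2.png',d['color'])
go(406,-322,88,84)"
```

```text
clk 4.25 turn [ 0.001 -0.003  0.   ] shift [-2.3 -0.4 23. ] pos [ 403.8 -321.4  111. ] ydir 84.0 j6 -1.32 w 29.3 gf 60 F [ 0.1 -0.2 -1.8]
```

View pics/s2.png

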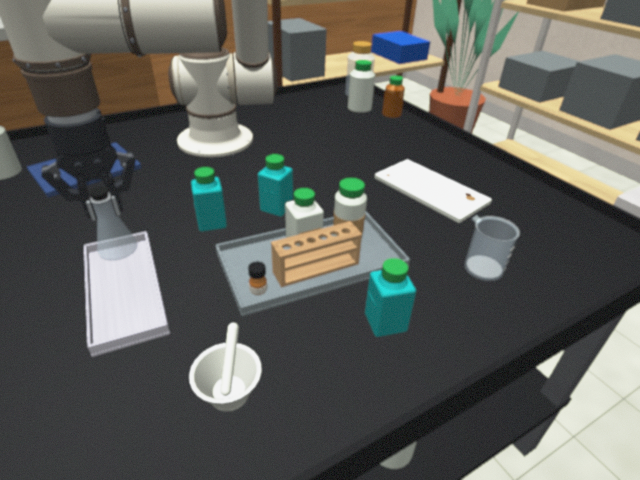

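The scene view shows the flask held upright over the near end of the spill tray, around (115,240).

carry_out(
  motion=[
    [0, 0, 0, -5, 0, 10, -1],
    [0, 0, 0, -5, 0, 17, -1],
    [0, 0, 0, -5, 0, 20, -1],
    [0, 0, 0, -5, 0, 22, -1],
    [0, 0, 0, -5, 0, 22.5, -1],
  ],
)

```text
clock: 4.88
position: [409.7, -322.4, 89.9]
ee_rot: [0.052, 0.999, -0.0, 0.0]
contact_force: [-0.2, 0.5, -1.9]
gripper_width: 28.6
grasp_force: 59.6
```

```bash
python3 -c "
from h import *
go(408,-322,88,84)"
```

```text
clk 4.88 turn [-0.     0.     0.001] shift [1.7 0.2 1.9] pos [ 409.7 -322.4   89.9] ydir 84.0 j6 -1.32 w 28.6 gf 60 F [-0.2  0.5 -1.9]
```

carry_out(
  motion=[
    [0, 0, 0, 0, 0, 1, -1],
    [0, 0, 0, 0, 0, 2, -1],
    [0, 0, 0, 0, 0, 2, -1],
  ],
)

```text
clock: 5.25
position: [410.1, -322.5, 89.0]
ee_rot: [0.052, 0.999, -0.0, 0.001]
contact_force: [-0.9, 1.7, 4.2]
gripper_width: 29.0
grasp_force: 60.1
```

carry_out(
  motion=[
    [0, 0, 0, 0, 0, 0, 0.1],
    [0, 0, 0, 0, 0, 0, 0.4],
    [0, 0, 0, 0, 0, 0, 0.4],
    [0, 0, 0, 0, 0, -30, 0.4],
    [0, 0, 0, 0, 0, -90, 0.4],
  ],
)

```text
clock: 5.88
position: [408.1, -321.6, 176.3]
ee_rot: [0.052, 0.999, 0.001, -0.003]
contact_force: [1.9, -0.8, -0.3]
gripper_width: 59.6
grasp_force: 0.0
```

```bash
python3 -c "
from h import *
go(527.5,-15.5,190,84.5)"
```

```text
clk 5.88 turn [ 0.002 -0.007 -0.008] shift [-86.7 317.  -13.6] pos [ 408.1 -321.6  176.3] ydir 84.0 j6 -1.32 w 59.6 gf 0 F [ 1.9 -0.8 -0.3]
```

carry_out(
  motion=[
    [0, 0, 0, -14, 53, -4, 0.7],
    [0, 0, 0, -29, 106, -8, 0.7],
    [0, 0, -0.008, -43, 159, -14, 0.7],
    [0, 0, -0.008, -58, 212, -14, 0.7],
    [0, 0, -0.008, -72, 264, -14, 0.7],
  ],
)

```text
clock: 6.5
position: [509.2, -65.5, 192.0]
ee_rot: [0.048, 0.999, 0.0, 0.0]
contact_force: [0.1, 0.2, -0.0]
gripper_width: 72.8
grasp_force: 0.0
```

carry_out(
  motion=[
    [0, 0, 0, -14.5, 53, 0, 0.7],
    [0, 0, 0, -14.5, 53, 0, 0.7],
  ],
)

```text
clock: 6.75
position: [529.5, -12.9, 191.6]
ee_rot: [0.046, 0.999, 0.0, 0.0]
contact_force: [0.0, -0.7, 1.0]
gripper_width: 72.4
grasp_force: 0.0
```

```bash
python3 - <<'E'
from h import *
d=get_image("wrist");im=d["color"];H,S,V=cv2.split(cv2.cvtColor(im,cv2.COLOR_BGR2HSV))
cv2.imwrite("pics/w3.png",im)
for a,c,m in blobs((H>50)&(H<78)&(S>120),800): print("green",a,c.round(1),ray(d,c,122,1).round(1))
go(527.5,-15.5,78,84.5)
E
```

```text
green 1736 [315.7  14.2] [[392.6  -2. ]]
green 2444 [95.4 30.3] [[ 374.1 -133.6]]
green 3928 [463.1 262.9] [[538.9  73.2]]
green 2646 [313.9 259.5] [[528.  -15.4]]
clk 6.80 turn [-0.    -0.001  0.003] shift [  0.8  -1.1 113.4] pos [528.5 -14.4 191.4] ydir 84.6 j6 -1.94 w 72.5 gf 0 F [ 0.2  0.1 -0.1]
```

View pics/w3.png

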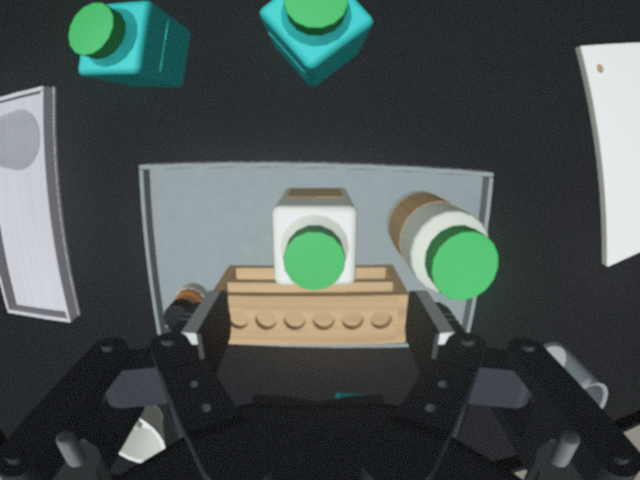

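The wrist view shows the square bottle centred between the fingers (cap at (314,260)), with its faces square to the gripper and the round cap at (463,263).

carry_out(
  motion=[
    [0, 0, 0, 0.5, -1, 45, 0.7],
    [0, 0, 0, 0.5, -1, 90, 0.7],
    [0, 0, 0, 0.5, -1, 112, 0.7],
    [0, 0, 0, 0.5, -1, 113, 0.7],
    [0, 0, 0, 0.5, -1, 113, 0.7],
  ],
)

```text
clock: 7.42
position: [528.2, -17.4, 79.7]
ee_rot: [0.048, 0.999, 0.0, 0.001]
contact_force: [0.6, -0.0, 0.4]
gripper_width: 72.8
grasp_force: 0.0
```

carry_out(
  motion=[
    [0, 0, 0, 0, 0, 0, -1],
    [0, 0, 0, 0, 0, 0, -1],
    [0, 0, 0, 0, 0, 0, -1],
    [0, 0, 0, 0, 0, 0, -1],
  ],
)

```text
clock: 7.92
position: [528.9, -16.6, 80.5]
ee_rot: [0.048, 0.999, 0.0, 0.002]
contact_force: [-0.5, 1.5, 7.0]
gripper_width: 53.3
grasp_force: 63.9
```

```bash
python3 -c "
from h import *
go(485,-330,150,84)"
```

```text
clk 7.92 turn [0.001 0.003 0.009] shift [  13.6 -316.1  -69.7] pos [528.9 -16.6  80.5] ydir 84.5 j6 -1.94 w 53.3 gf 64 F [-0.5  1.5  7. ]
```

carry_out(
  motion=[
    [0, 0, 0, 0, 0, -20, -1],
    [0, 0, 0, 0, 0, -65, -1],
    [0, 0, 0, 2, -55, -75, -1],
    [0, 0, 0, 5, -115, -75, -1],
    [0, 0, 0, 7, -175, -75, -1],
  ],
)

```text
clock: 8.55
position: [502.9, -191.5, 153.7]
ee_rot: [0.048, 0.999, 0.0, -0.0]
contact_force: [1.7, 0.1, -1.6]
gripper_width: 53.4
grasp_force: 63.9
```

carry_out(
  motion=[
    [0, 0, 0, 2, -60, 0, -1],
    [0, 0, 0, 4, -115, 0, -1],
    [0, 0, 0, 5, -141, 10, -1],
    [0, 0, 0, 5, -141, 45, -1],
    [0, 0, 0, 5, -141, 60, -1],
  ],
)

```text
clock: 9.18
position: [483.2, -329.7, 91.2]
ee_rot: [0.049, 0.999, 0.001, -0.002]
contact_force: [-0.9, 0.5, -1.6]
gripper_width: 52.6
grasp_force: 63.9
```

```bash
python3 -c "
from h import *
go(487,-330,81,84.5)"
```

```text
clk 9.18 turn [ 0.002 -0.005 -0.002] shift [-3.8  0.1 10.2] pos [ 483.2 -329.7   91.2] ydir 84.4 j6 -1.35 w 52.6 gf 64 F [-0.9  0.5 -1.6]
```

carry_out(
  motion=[
    [0, 0, 0, -4, 0, 5, -1],
    [0, 0, 0, -4, 0, 9, -1],
    [0, 0, 0, -4, 0, 10, -1],
    [0, 0, 0, -4, 0, 11, -1],
    [0, 0, 0, -4, 0, 11.5, -1],
  ],
)

```text
clock: 9.8
position: [489.5, -330.6, 82.8]
ee_rot: [0.048, 0.999, -0.0, 0.0]
contact_force: [0.3, -0.7, -1.7]
gripper_width: 53.0
grasp_force: 63.9
```

carry_out(
  motion=[
    [0, 0, 0, 0, 0, 1, -1],
    [0, 0, 0, 0, 0, 2, -1],
    [0, 0, 0, 0, 0, 2.5, -1],
  ],
)

```text
clock: 10.18
position: [489.4, -330.7, 80.6]
ee_rot: [0.048, 0.999, -0.0, 0.0]
contact_force: [-1.8, 1.1, 4.9]
gripper_width: 52.9
grasp_force: 64.8
```

carry_out(
  motion=[
    [0, 0, 0, 0, 0, 0, 0.3],
    [0, 0, 0, 0, 0, 0, 0.7],
    [0, 0, 0, 0, 0, 0, 0.7],
    [0, 0, 0, 0, 0, -40, 0.7],
    [0, 0, 0, 0, 0, -100, 0.7],
  ],
)

```text
clock: 10.8
position: [488.2, -330.2, 178.9]
ee_rot: [0.048, 0.999, 0.001, -0.002]
contact_force: [1.4, 0.4, -0.2]
gripper_width: 72.8
grasp_force: 0.0
```

```bash
python3 -c "
from h import *
go(539.3,74.2,190,84)"
```

```text
clk 10.80 turn [ 0.001 -0.005  0.008] shift [-11.9 407.5 -10.6] pos [ 488.2 -330.2  178.9] ydir 84.5 j6 -1.35 w 72.8 gf 0 F [ 1.4  0.4 -0.2]
```

carry_out(
  motion=[
    [0, 0, 0.004, -1, 55, -5, 0.75],
    [0, 0, 0.008, -3, 115, -11, 0.75],
    [0, 0, 0.008, -5, 175, -11, 0.75],
    [0, 0, 0.008, -7, 235, -11, 0.75],
    [0, 0, 0.008, -9, 295, -11, 0.75],
  ],
)

```text
clock: 11.42
position: [526.8, -36.0, 191.1]
ee_rot: [0.052, 0.999, 0.0, 0.0]
contact_force: [1.7, -0.1, 0.7]
gripper_width: 74.7
grasp_force: 0.0
```

carry_out(
  motion=[
    [0, 0, 0, -1.5, 57, 0, 0.75],
    [0, 0, 0, -3, 112, 0, 0.75],
    [0, 0, 0, -3, 112, 0, 0.75],
  ],
)

```text
clock: 11.8
position: [541.9, 76.5, 190.8]
ee_rot: [0.05, 0.999, 0.0, 0.0]
contact_force: [0.7, -0.9, -0.8]
gripper_width: 74.6
grasp_force: 0.0
```

```bash
python3 - <<'E'
from h import *
d=get_image("wrist");im=d["color"];H,S,V=cv2.split(cv2.cvtColor(im,cv2.COLOR_BGR2HSV))
cv2.imwrite("pics/w4.png",im)
for a,c,m in blobs((H>50)&(H<78)&(S>120),800): print("green",a,c.round(1),ray(d,c,122,1).round(1))
go(539.3,74.5,78,84)
E
```

```text
green 2045 [161.7  16.8] [[390.6   2.9]]
green 925 [10.  54.8] [[ 377.4 -119.2]]
green 4474 [315.7 258.9] [[539.9  75.1]]
clk 11.85 turn [-0.    -0.     0.004] shift [  2.   -0.5 112.6] pos [541.3  74.8 190.6] ydir 84.2 j6 -2.11 w 74.8 gf 0 F [-0.2  0.1  0.8]
```

View pics/w4.png

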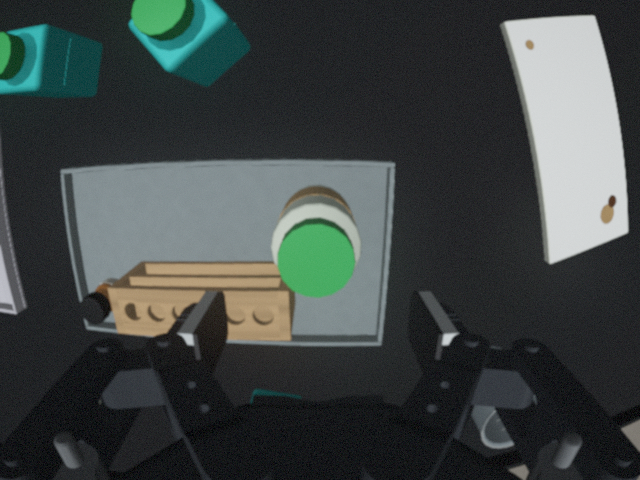

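The round cap is centred at (316,259), which puts it at (540,75) and matches the top view.

carry_out(
  motion=[
    [0, 0, 0, 1, 0, 45, 0.75],
    [0, 0, 0, 1, 0, 90, 0.75],
    [0, 0, 0, 1, 0, 111, 0.75],
    [0, 0, 0, 1, 0, 112, 0.75],
    [0, 0, 0, 1, 0, 112, 0.75],
  ],
)

```text
clock: 12.48
position: [541.0, 72.8, 79.8]
ee_rot: [0.052, 0.999, 0.0, 0.001]
contact_force: [0.9, 0.2, 0.5]
gripper_width: 74.7
grasp_force: 0.0
```

carry_out(
  motion=[
    [0, 0, 0, 0, 0, 0, -1],
    [0, 0, 0, 0, 0, 0, -1],
    [0, 0, 0, 0, 0, 0, -1],
    [0, 0, 0, 0, 0, 0, -1],
  ],
)

```text
clock: 12.98
position: [541.6, 73.8, 80.8]
ee_rot: [0.052, 0.999, 0.001, 0.002]
contact_force: [0.2, 1.0, 6.7]
gripper_width: 56.3
grasp_force: 63.5
```

```bash
python3 -c "
from h import *
go(564,-338,155,84)"
```

```text
clk 12.97 turn [0.001 0.004 0.002] shift [ -65.  -407.2  -74.5] pos [541.6  73.8  80.8] ydir 84.1 j6 -2.11 w 56.3 gf 64 F [0.2 1.  6.7]
```

carry_out(
  motion=[
    [0, 0, 0, 0, 0, -20, -1],
    [0, 0, 0, 0, 0, -65, -1],
    [0, 0, 0, -8, -50, -75, -1],
    [0, 0, 0, -17, -110, -75, -1],
    [0, 0, 0, -26, -170, -75, -1],
  ],
)

```text
clock: 13.6
position: [547.9, -99.7, 154.0]
ee_rot: [0.052, 0.999, 0.0, 0.0]
contact_force: [0.4, -0.4, -2.1]
gripper_width: 56.1
grasp_force: 64.6
```

carry_out(
  motion=[
    [0, 0, 0, -9, -58, 0, -1],
    [0, 0, 0, -18, -117, 0, -1],
    [0, 0, 0, -27, -176, 0, -1],
    [0, 0, 0, -36, -230, 0, -1],
    [0, 0, 0, -38, -237, 0, -1],
  ],
)

```text
clock: 14.22
position: [560.4, -341.2, 152.7]
ee_rot: [0.055, 0.999, 0.0, -0.001]
contact_force: [-0.2, 0.3, -1.8]
gripper_width: 56.1
grasp_force: 64.8
```

```bash
python3 -c "
from h import *
go(564,-338,82,84)"
```

```text
clk 14.22 turn [ 0.001 -0.001 -0.004] shift [-3.3  3.5 70.7] pos [ 560.4 -341.2  152.7] ydir 83.7 j6 -1.38 w 56.1 gf 65 F [-0.2  0.3 -1.8]
```

carry_out(
  motion=[
    [0, 0, 0, -2, 3, 20, -1],
    [0, 0, 0, -4, 3, 50, -1],
    [0, 0, 0, -4, 3, 63, -1],
    [0, 0, 0, -4, 3, 69, -1],
    [0, 0, 0, -4, 3, 71, -1],
  ],
)

```text
clock: 14.85
position: [566.2, -335.4, 83.3]
ee_rot: [0.052, 0.999, -0.0, 0.0]
contact_force: [-1.1, 0.0, -2.0]
gripper_width: 55.9
grasp_force: 64.8
```

carry_out(
  motion=[
    [0, 0, 0, 0, 0, 1, -1],
    [0, 0, 0, 0, 0, 1.5, -1],
    [0, 0, 0, 0, 0, 1.5, -1],
  ],
)

```text
clock: 15.22
position: [566.0, -335.6, 81.8]
ee_rot: [0.052, 0.999, -0.0, 0.0]
contact_force: [0.4, 0.1, -1.5]
gripper_width: 56.6
grasp_force: 64.8
```

carry_out(
  motion=[
    [0, 0, 0, 0, 0, 0.7, -1],
    [0, 0, 0, 0, 0, 1.2, -1],
    [0, 0, 0, 0, 0, 1.2, -1],
  ],
)

```text
clock: 15.6
position: [566.2, -335.7, 80.9]
ee_rot: [0.052, 0.999, -0.0, 0.0]
contact_force: [-1.2, 0.5, 2.7]
gripper_width: 56.2
grasp_force: 65.3
```

carry_out(
  motion=[
    [0, 0, 0, 0, 0, 0, 0.3],
    [0, 0, 0, 0, 0, 0, 0.75],
    [0, 0, 0, 0, 0, 0, 0.75],
    [0, 0, 0, 0, 0, -40, 0.75],
    [0, 0, 0, 0, 0, -100, 0.75],
  ],
)

```text
clock: 16.23
position: [564.7, -335.2, 178.6]
ee_rot: [0.052, 0.999, 0.001, -0.003]
contact_force: [2.1, 0.1, 0.6]
gripper_width: 74.8
grasp_force: 0.0
```

```bash
python3 -c "
from h import *
go(592,-26,200,-5)"
```

```text
clk 16.23 turn [-0.003 -0.006  1.554] shift [  5.2 310.4 -21. ] pos [ 564.7 -335.2  178.6] ydir 84.0 j6 -1.39 w 74.8 gf 0 F [2.1 0.1 0.6]
```

carry_out(
  motion=[
    [0, 0, -0.18, 1, 50, -21, 0.5],
    [0, 0, -0.36, 2, 100, -21, 0.5],
    [0, 0, -0.54, 3, 150, -21, 0.5],
    [0, 0, -0.72, 3, 200, -21, 0.5],
    [0, 0, -0.9, 4, 250, -21, 0.5],
  ],
)

```text
clock: 16.85
position: [588.0, -84.9, 201.1]
ee_rot: [-0.39, 0.921, -0.0, 0.0]
contact_force: [-0.3, 0.3, -0.2]
gripper_width: 63.9
grasp_force: 0.0
```

```bash
python3 -c "
from h import *
go(592,-26,200,175)"
```

```text
clk 16.85 turn [-0.     0.    -0.682] shift [-45.2  38.1   1.1] pos [588.  -84.9 201.1] ydir 135.9 j6 -0.90 w 63.9 gf 0 F [-0.3  0.3 -0.2]
```

carry_out(
  motion=[
    [0, 0, -0.18, -20, 15, 1, 0.5],
    [0, 0, -0.36, -40, 33, 1, 0.5],
    [0, 0, -0.54, -45, 38, 1, 0.5],
    [0, 0, -0.682, -45, 38, 1, 0.5],
    [0, 0, -0.682, -45, 38, 1, 0.5],
  ],
)

```text
clock: 17.48
position: [592.2, -27.6, 199.9]
ee_rot: [-0.673, 0.74, 0.0, -0.0]
contact_force: [-0.0, -0.6, 0.2]
gripper_width: 64.1
grasp_force: 0.0
```

```bash
python3 - <<'E'
from h import *
d=get_image("wrist");im=d["color"];H,S,V=cv2.split(cv2.cvtColor(im,cv2.COLOR_BGR2HSV))
cv2.imwrite("pics/w5.png",im)
go(592,-26,70,175)
E
```

```text
clk 17.52 turn [ 0.    -0.    -0.008] shift [ -1.8   0.4 130. ] pos [592.2 -27.8 200. ] ydir 174.5 j6 -0.32 w 64.2 gf 0 F [-0.7 -0.2 -0.1]
```

View pics/w5.png

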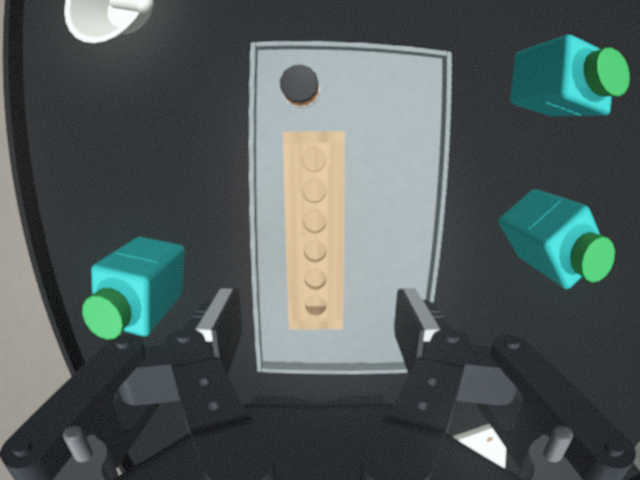

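The wrist view shows the whole rack, with corners at (283,131), (345,131), (343,329) and (289,329), the vial at (300,85), and clear tray floor around it.

```bash
python3 - <<'E'
from h import *
d=get_image("wrist");im=d["color"];H,S,V=cv2.split(cv2.cvtColor(im,cv2.COLOR_BGR2HSV))
r=np.zeros(H.shape,bool);r[118:345,265:365]=1
a,c,m=max(blobs(r&(H>5)&(H<25)&(S>60),500),key=lambda t:t[0])
print(a,c,cv2.boundingRect(m),rect(d,m,72,1))
print(ray(d,[(283,131),(345,131),(343,329),(289,329),(250,230),(443,230)],72,1).round(1).tolist())
print(ray(d,[(250,200),(440,200)],20,1))
go(592,-26,70,175)
E
```

```text
11083 [314.31444555 227.93449427] (284, 132, 60, 197) [593.7 -25.9 148.8  40.9  85.1]
[[607.8, -103.0], [565.6, -98.9], [578.6, 51.1], [621.0, 47.1], [639.5, -35.6], [498.2, -22.3]]
[[646.94631065 -49.50881177]
 [483.10492702 -34.76587923]]
clk 17.57 turn [ 0.    -0.    -0.008] shift [ -1.9   0.4 130. ] pos [592.2 -27.9 200. ] ydir 174.5 j6 -0.32 w 63.9 gf 0 F [ 0.2 -0.3  0.7]
```

carry_out(
  motion=[
    [0, 0, -0.009, -2, -1.2, 50, 0.5],
    [0, 0, -0.009, -2, -1.2, 100, 0.5],
    [0, 0, -0.009, -2, -1.2, 140, 0.5],
    [0, 0, -0.009, -2, -1.2, 147, 0.5],
    [0, 0, -0.009, -2, -1.2, 147, 0.5],
  ],
)

```text
clock: 18.2
position: [594.4, -26.0, 53.8]
ee_rot: [-0.677, 0.736, -0.0, 0.0]
contact_force: [0.4, 0.4, 0.5]
gripper_width: 64.0
grasp_force: 0.0
```

carry_out(
  motion=[
    [0, 0, 0, 0, 0, 0, -1],
    [0, 0, 0, 0, 0, 0, -1],
    [0, 0, 0, 0, 0, 0, -1],
    [0, 0, 0, 0, 0, 0, -1],
  ],
)

```text
clock: 18.7
position: [595.1, -25.7, 55.4]
ee_rot: [-0.677, 0.736, -0.001, 0.002]
contact_force: [-0.1, 0.8, 6.8]
gripper_width: 41.2
grasp_force: 61.4
```

```bash
python3 -c "
from h import *
go(479.5,341.5,140,101)
d=get_image('top');im=d['color'];H,S,V=cv2.split(cv2.cvtColor(im,cv2.COLOR_BGR2HSV))
m=(V>150)&(S<40);m[:, :110]=0;m[:,215:]=0;m[:215]=0;m[370:]=0
a,c,mm=max(blobs(m,500),key=lambda t:t[0]);print(a,rect(d,mm,12),ray(d,c,12))"
```

```text
clk 18.70 turn [-0.003  0.003  1.295] shift [-356.3  145.5  -85. ] pos [595.1 -25.7  55.4] ydir 175.2 j6 -0.31 w 41.2 gf 61 F [-0.1  0.8  6.8]
6007 [479.2 342.2 239.6 119.9  10.9] [[476.41919328 341.44866432]]
```

carry_out(
  motion=[
    [0, 0, 0, 0, 0, -20, -1],
    [0, 0, 0, 0, 0, -70, -1],
    [0, 0, 0.1, -50, 20, -85, -1],
    [0, 0, 0.28, -105, 43, -85, -1],
    [0, 0, 0.46, -160, 65, -85, -1],
  ],
)

```text
clock: 19.38
position: [543.2, 135.4, 138.7]
ee_rot: [-0.495, 0.869, 0.0, 0.001]
contact_force: [1.3, 0.3, -0.9]
gripper_width: 41.0
grasp_force: 61.2
```

```bash
python3 -c "
from h import *
go(479.2,342.2,140,100.9)"
```

```text
clk 19.38 turn [0.    0.001 0.847] shift [-145.5  160.3   -1.2] pos [543.2 135.4 138.7] ydir 149.4 j6 -1.07 w 41.0 gf 61 F [ 1.3  0.3 -0.9]
```

carry_out(
  motion=[
    [0, 0, 0.18, -37, 40, 0, -1],
    [0, 0, 0.36, -75, 82, 0, -1],
    [0, 0, 0.54, -112, 124, 0, -1],
    [0, 0, 0.72, -145, 160, 0, -1],
    [0, 0, 0.847, -145, 160, 0, -1],
  ],
)

```text
clock: 20.0
position: [477.4, 343.1, 138.1]
ee_rot: [-0.098, 0.995, 0.0, 0.0]
contact_force: [0.9, -1.5, -1.8]
gripper_width: 40.7
grasp_force: 61.3
```

```bash
python3 -c "
from h import *
go(479.2,342.2,63,100.9)"
```

```text
clk 20.00 turn [0.001 0.    0.006] shift [-1.5 -1.3 75.1] pos [477.4 343.1 138.1] ydir 101.3 j6 -2.27 w 40.7 gf 61 F [ 0.9 -1.5 -1.8]
```

carry_out(
  motion=[
    [0, 0, 0.006, -1, -1, 30, -1],
    [0, 0, 0.006, -1, -1, 58, -1],
    [0, 0, 0.006, -1, -1, 70, -1],
    [0, 0, 0.006, -1, -1, 73, -1],
    [0, 0, 0.006, -1, -1, 74, -1],
  ],
)

```text
clock: 20.62
position: [480.4, 339.5, 64.9]
ee_rot: [-0.095, 0.995, 0.001, 0.001]
contact_force: [0.4, 0.2, -1.5]
gripper_width: 40.8
grasp_force: 61.3
```

```bash
python3 -c "
from h import *
go(479.2,342.2,62,100.9)"
```

```text
clk 20.62 turn [0.001 0.001 0.001] shift [0.7 2.8 2.9] pos [480.4 339.5  64.9] ydir 100.9 j6 -2.27 w 40.8 gf 61 F [ 0.4  0.2 -1.5]
```

carry_out(
  motion=[
    [0, 0, 0, 0.5, 2, 0.7, -1],
    [0, 0, 0, 0.5, 2, 1.4, -1],
    [0, 0, 0, 0.5, 2, 1.9, -1],
    [0, 0, 0, 0.5, 2, 1.9, -1],
  ],
)

```text
clock: 21.12
position: [479.3, 341.5, 63.5]
ee_rot: [-0.095, 0.995, 0.0, 0.001]
contact_force: [-3.1, 0.4, 5.7]
gripper_width: 41.2
grasp_force: 62.0
```

Contact made; releasing.

carry_out(
  motion=[
    [0, 0, 0, 0, 0, 0, 0.1],
    [0, 0, 0, 0, 0, 0, 0.5],
    [0, 0, 0, 0, 0, 0, 0.5],
    [0, 0, 0, 0, 0, -40, 0.5],
    [0, 0, 0, 0, 0, -100, 0.5],
  ],
)

```text
clock: 21.75
position: [478.2, 339.9, 161.1]
ee_rot: [-0.095, 0.995, -0.002, -0.002]
contact_force: [1.0, 0.7, 1.1]
gripper_width: 63.9
grasp_force: 0.0
```

carry_out(
  motion=[
    [0, 0, 0, 0, -10, -30, 0.7],
    [0, 0, 0.1, 0, -70, -30, 0.7],
    [0, 0, 0.2, 0, -130, -30, 0.7],
    [0, 0, 0.3, 0, -190, -30, 0.7],
    [0, 0, 0.3, 0, -250, -30, 0.75],
  ],
)

```text
clock: 22.38
position: [526.5, 93.7, 192.3]
ee_rot: [0.055, 0.999, 0.0, 0.0]
contact_force: [1.8, 0.7, 0.0]
gripper_width: 74.7
grasp_force: 0.0
```

```bash
python3 - <<'E'
from h import *
d=get_image('top');im=d['color'];hsv=cv2.cvtColor(im,cv2.COLOR_BGR2HSV);H,S,V=cv2.split(hsv)
cv2.imwrite("pics/t2.png",im)
r=np.zeros(H.shape,bool);r[220:370,110:225]=1
a,c,m=max(blobs(r&(H>5)&(H<25)&(S>70),100),key=lambda t:t[0]);print(a,rect(d,m,80))
r=np.zeros(H.shape,bool);r[220:350,430:505]=1
for a,c,m in blobs(r&(H>50)&(H<78)&(S>120)): print("green",a,ray(d,c,122).round(1))
for a,c,m in blobs(r&(V<60),20): print("blk",a,c,ray(d,c,124).round(1))
go(565,-335.5,190,84)
E
```

```text
257 [549.4 353.9  51.1  34.9 -63.9]
green 339 [[ 564.2 -331.6]]
green 210 [[ 488.5 -326.6]]
blk 3600 [463.79888889 284.43861111] [[ 476.4 -292.2]]
blk 110 [479.81818182 317.98181818] [[ 408.6 -321.3]]
clk 22.43 turn [-0.002 -0.001 -0.01 ] shift [ -86.9 -416.6    2.8] pos [526.3  88.3 192.1] ydir 83.4 j6 -2.16 w 74.8 gf 0 F [-0.3 -2.6  1.2]
```

View pics/t2.png

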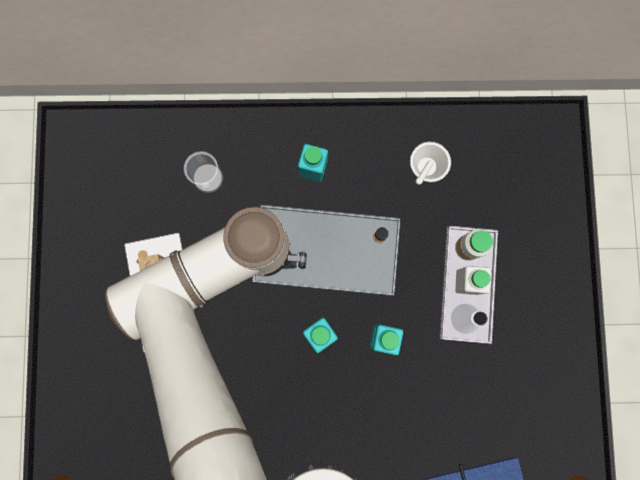

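The top view shows all three standing in the spill tray at (480,242), (480,278) and (480,318). The rack is still hidden by the arm, so I will check it later.

carry_out(
  motion=[
    [0, 0, 0, -12, -57, 2, 0.75],
    [0, 0, -0.01, -25, -118, 2, 0.75],
    [0, 0, -0.01, -38, -179, 2, 0.75],
    [0, 0, -0.01, -50, -240, 2, 0.75],
    [0, 0, -0.01, -63, -300, 2, 0.75],
  ],
)

```text
clock: 23.05
position: [556.2, -211.6, 190.2]
ee_rot: [0.05, 0.999, -0.0, 0.0]
contact_force: [0.8, -0.2, -0.3]
gripper_width: 74.4
grasp_force: 0.0
```

```bash
python3 - <<'E'
from h import *
d=get_image('top');im=d['color'];hsv=cv2.cvtColor(im,cv2.COLOR_BGR2HSV);H,S,V=cv2.split(hsv)
r=np.zeros(H.shape,bool);r[220:370,110:225]=1
a,c,m=max(blobs(r&(H>5)&(H<25)&(S>70),100),key=lambda t:t[0]);print(a,rect(d,m,80))
go(566,-335.6,190,84)
E
```

```text
1925 [484.7 335.9 163.2  55.5  11.9]
clk 23.10 turn [-0.002  0.    -0.   ] shift [-2.180e+01 -1.162e+02  1.000e-01] pos [ 556.5 -217.7  189.9] ydir 84.0 j6 -1.58 w 74.5 gf 0 F [ 3.6 -2.   1.9]
```

carry_out(
  motion=[
    [0, 0, 0, -11, -58, 0, 0.75],
    [0, 0, 0, -22, -116, 0, 0.75],
    [0, 0, 0, -22, -117, 0, 0.75],
    [0, 0, 0, -22, -117, 0, 0.75],
  ],
)

```text
clock: 23.6
position: [566.2, -328.3, 189.5]
ee_rot: [0.05, 0.999, 0.0, -0.001]
contact_force: [-0.6, 0.2, -0.4]
gripper_width: 75.1
grasp_force: 0.0
```

```bash
python3 - <<'E'
from h import *
d=get_image("wrist");im=d["color"];H,S,V=cv2.split(cv2.cvtColor(im,cv2.COLOR_BGR2HSV))
for a,c,m in blobs((H>50)&(H<78)&(S>120),800): print("green",a,c.round(1),ray(d,c,122,1).round(1))
go(566,-335.6,81,84)
E
```

```text
green 2036 [309.8 125.9] [[ 490.8 -325.3]]
green 4569 [308.  263.3] [[ 565.8 -334.1]]
clk 23.65 turn [ 0.    -0.001  0.006] shift [ -0.5  -8.1 108.9] pos [ 566.4 -327.5  189.9] ydir 84.3 j6 -1.39 w 74.6 gf 0 F [-0.4  0.1 -0.7]
```

carry_out(
  motion=[
    [0, 0, 0.004, -0.5, -7.5, 30, 0.75],
    [0, 0, 0.004, -0.5, -7.5, 80, 0.75],
    [0, 0, 0.004, -0.5, -7.5, 106, 0.75],
    [0, 0, 0.004, -0.5, -7.5, 108.5, 0.75],
    [0, 0, 0.004, -0.5, -7.5, 108.5, 0.75],
  ],
)

```text
clock: 24.28
position: [567.4, -335.2, 83.1]
ee_rot: [0.051, 0.999, -0.0, 0.001]
contact_force: [0.3, -0.7, -0.3]
gripper_width: 75.1
grasp_force: 0.0
```

carry_out(
  motion=[
    [0, 0, 0, 0, 0, 0, -1],
    [0, 0, 0, 0, 0, 0, -1],
    [0, 0, 0, 0, 0, 0, -1],
    [0, 0, 0, 0, 0, 0, -1],
  ],
)

```text
clock: 24.78
position: [567.9, -335.8, 84.4]
ee_rot: [0.051, 0.999, -0.001, 0.002]
contact_force: [-0.0, 2.7, 6.2]
gripper_width: 56.2
grasp_force: 64.1
```

```bash
python3 -c "
from h import *
go(540.6,74.3,155,84)"
```

```text
clk 24.77 turn [-0.001  0.005  0.002] shift [ 68.9 405.1 -71.4] pos [ 567.9 -335.8   84.4] ydir 84.1 j6 -1.38 w 56.2 gf 64 F [-0.   2.7  6.2]
```

carry_out(
  motion=[
    [0, 0, 0, 0, 0, -20, -1],
    [0, 0, 0, 0, 0, -65, -1],
    [0, 0, 0, 8, 50, -75, -1],
    [0, 0, 0, 18, 110, -75, -1],
    [0, 0, 0, 28, 170, -75, -1],
  ],
)

```text
clock: 25.4
position: [555.3, -162.3, 156.7]
ee_rot: [0.052, 0.999, 0.0, 0.0]
contact_force: [1.1, 1.4, -2.9]
gripper_width: 56.0
grasp_force: 64.5
```

carry_out(
  motion=[
    [0, 0, 0, 10, 58, 0, -1],
    [0, 0, 0, 20, 117, 0, -1],
    [0, 0, 0, 30, 176, 0, -1],
    [0, 0, 0, 39, 230, 0, -1],
    [0, 0, 0, 41, 235, 0, -1],
  ],
)

```text
clock: 26.02
position: [539.0, 77.3, 156.7]
ee_rot: [0.049, 0.999, 0.0, 0.0]
contact_force: [0.8, -1.3, -1.4]
gripper_width: 56.3
grasp_force: 64.7
```

```bash
python3 -c "
from h import *
go(541.3,74.4,84,84)"
```

```text
clk 26.02 turn [0.001 0.    0.006] shift [-2.5 -2.7 72.7] pos [539.   77.3 156.7] ydir 84.3 j6 -2.11 w 56.3 gf 65 F [ 0.8 -1.3 -1.4]
```

carry_out(
  motion=[
    [0, 0, 0.004, -2, -2, 25, -1],
    [0, 0, 0.004, -2, -2, 50, -1],
    [0, 0, 0.004, -2, -2, 63, -1],
    [0, 0, 0.004, -2, -2, 69, -1],
    [0, 0, 0.004, -2, -2, 70, -1],
  ],
)

```text
clock: 26.65
position: [541.6, 71.8, 86.9]
ee_rot: [0.054, 0.999, 0.0, 0.0]
contact_force: [0.1, -0.5, -2.9]
gripper_width: 56.0
grasp_force: 64.7
```

```bash
python3 - <<'E'
from h import *
d=get_image("wrist");im=d["color"];H,S,V=cv2.split(cv2.cvtColor(im,cv2.COLOR_BGR2HSV))
z=read_state()["position"][2]
for a,c,m in blobs((H>50)&(H<78)&(S>120),800): print("green",a,c.round(1),ray(d,c,z+39,1).round(1))
go(541.3,74.4,83,84)
E
```

```text
green 11295 [314.9 357.3] [[532.7  71.5]]
clk 26.70 turn [ 0.     0.001 -0.003] shift [0.7 2.4 4.1] pos [541.7  72.   87.1] ydir 83.8 j6 -2.11 w 56.0 gf 65 F [ 0.5  0.9 -2.5]
```

carry_out(
  motion=[
    [0, 0, -0.002, 0.5, 2, 1, -1],
    [0, 0, -0.002, 0.5, 2, 2, -1],
    [0, 0, -0.002, 0.5, 2, 3, -1],
    [0, 0, -0.002, 0.5, 2, 3, -1],
  ],
)

```text
clock: 27.2
position: [541.4, 74.3, 84.4]
ee_rot: [0.052, 0.999, 0.0, 0.001]
contact_force: [-1.0, 0.1, 2.0]
gripper_width: 55.8
grasp_force: 65.1
```

carry_out(
  motion=[
    [0, 0, 0, 0, 0, 0.5, -1],
    [0, 0, 0, 0, 0, 0.5, -1],
  ],
)

```text
clock: 27.45
position: [541.6, 74.3, 84.4]
ee_rot: [0.052, 0.999, 0.0, 0.001]
contact_force: [-1.4, 0.9, 4.2]
gripper_width: 56.1
grasp_force: 65.6
```

Contact. Release, rise and go for the square bottle.

carry_out(
  motion=[
    [0, 0, 0, 0, 0, 0, 0.3],
    [0, 0, 0, 0, 0, 0, 0.75],
    [0, 0, 0, 0, 0, 0, 0.75],
    [0, 0, 0, 0, 0, -40, 0.75],
    [0, 0, 0, 0, 0, -100, 0.75],
  ],
)

```text
clock: 28.08
position: [539.8, 73.6, 182.2]
ee_rot: [0.053, 0.999, -0.001, -0.003]
contact_force: [1.8, 0.3, -0.8]
gripper_width: 74.4
grasp_force: 0.0
```

carry_out(
  motion=[
    [0, 0, 0, 0, 0, -10, 0.75],
    [0, 0, 0, 0, 0, -10, 0.75],
  ],
)

```text
clock: 28.32
position: [541.0, 74.2, 193.6]
ee_rot: [0.053, 0.999, 0.001, 0.001]
contact_force: [-0.2, -0.2, 0.3]
gripper_width: 74.9
grasp_force: 0.0
```

```bash
python3 - <<'E'
from h import *
d=get_image("wrist");im=d["color"];H,S,V=cv2.split(cv2.cvtColor(im,cv2.COLOR_BGR2HSV))
for a,c,m in blobs((H>50)&(H<78)&(S>120),800): print("green",a,c.round(1),ray(d,c,122,1).round(1))
go(489.4,-330.7,190,84.5)
E
```

```text
green 2155 [165.4  18.1] [[389.7   2.8]]
green 1078 [11.6 57.3] [[ 376.6 -121.4]]
green 4335 [320.6 256.6] [[538.9  75.7]]
clk 28.38 turn [-0.    -0.002 -0.01 ] shift [   7.9 -407.8    2.4] pos [540.3  73.9 192.3] ydir 83.9 j6 -2.11 w 74.9 gf 0 F [-0.9 -0.5 -0.7]
```

The round bottle is back within about 1 mm of where it stood. Next, the square bottle.

carry_out(
  motion=[
    [0, 0, 0, 1, -55, 2, 0.7],
    [0, 0, -0.01, 2, -115, 2, 0.7],
    [0, 0, -0.01, 3, -175, 2, 0.7],
    [0, 0, -0.01, 5, -235, 2, 0.7],
    [0, 0, -0.01, 6, -295, 2, 0.7],
  ],
)

```text
clock: 29.0
position: [502.5, -220.2, 189.0]
ee_rot: [0.048, 0.999, 0.0, -0.002]
contact_force: [1.2, -0.6, 0.4]
gripper_width: 72.5
grasp_force: 0.0
```

carry_out(
  motion=[
    [0, 0, 0, 1, -56, 0, 0.7],
    [0, 0, 0, 2, -111, 0, 0.7],
    [0, 0, 0, 2, -113, 0, 0.7],
    [0, 0, 0, 2, -113, 0, 0.7],
  ],
)

```text
clock: 29.5
position: [490.3, -330.7, 189.1]
ee_rot: [0.048, 0.999, 0.001, -0.002]
contact_force: [0.7, 0.6, -0.7]
gripper_width: 72.6
grasp_force: 0.0
```

```bash
python3 - <<'E'
from h import *
d=get_image("wrist");im=d["color"];H,S,V=cv2.split(cv2.cvtColor(im,cv2.COLOR_BGR2HSV))
for a,c,m in blobs((H>50)&(H<78)&(S>120),800): print("green",a,c.round(1),ray(d,c,122,1).round(1))
go(489.4,-330.5,80.6,84.5)
d=get_image('top');im=d['color'];hsv=cv2.cvtColor(im,cv2.COLOR_BGR2HSV)
cv2.imwrite("pics/b.png",cv2.resize(im[215:365,105:225],None,fx=4,fy=4,interpolation=2))
E
```

```text
green 2161 [584.5  54.7] [[ 372.  -150.4]]
green 2624 [319.9 261.4] [[ 489.1 -329.7]]
clk 29.55 turn [ 0.001 -0.003  0.001] shift [  0.9  -0.6 109.1] pos [ 490.7 -330.1  189.7] ydir 84.5 j6 -1.35 w 72.4 gf 0 F [-0.1  0.2  0.4]
```

View pics/b.png

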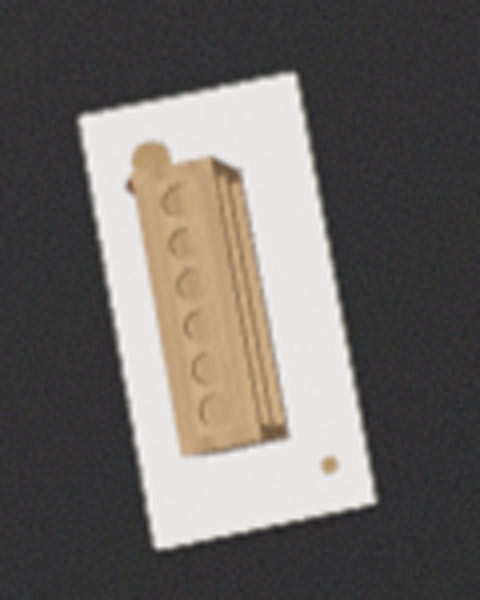

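The rack stands along the board on its top face from (135,172) to (258,440) in the crop. The centring still needs checking numerically.

```bash
python3 - <<'E'
from h import *
d=get_image('top')
w=ray(d,np.array([(137,173),(212,157),(258,440),(183,455)])/4+[105,215],80);print(w.round(1),w.mean(0),cv2.minAreaRect(w.astype(np.float32)))
w=ray(d,np.array([(78,116),(297,72),(377,503),(155,549)])/4+[105,215],12);print(w.mean(0))
E
```

```text
[[545.7 371.4]
 [553.4 332.8]
 [406.9 307.5]
 [400.  345.6]] [476.49116862 339.34555702] ((476.6953125, 339.22686767578125), (148.7733612060547, 39.372642517089844), 10.040094375610352)
[478.38295717 340.80698677]
```

carry_out(
  motion=[
    [0, 0, 0, 0.5, 0, 45, 0.7],
    [0, 0, 0, 0.5, 0, 90, 0.7],
    [0, 0, 0, 0.5, 0, 107, 0.7],
    [0, 0, 0, 0.5, 0, 108.5, 0.7],
    [0, 0, 0, 0.5, 0, 108.5, 0.7],
  ],
)

```text
clock: 30.28
position: [492.1, -331.1, 84.4]
ee_rot: [0.047, 0.999, -0.001, 0.001]
contact_force: [-0.6, -0.2, 0.3]
gripper_width: 72.5
grasp_force: 0.0
```

carry_out(
  motion=[
    [0, 0, 0, 0, 0, 0, -1],
    [0, 0, 0, 0, 0, 0, -1],
    [0, 0, 0, 0, 0, 0, -1],
    [0, 0, 0, 0, 0, 0, -1],
  ],
)

```text
clock: 30.78
position: [492.1, -331.1, 84.8]
ee_rot: [0.047, 0.999, -0.001, 0.002]
contact_force: [0.7, 3.1, 6.1]
gripper_width: 52.8
grasp_force: 64.3
```

```bash
python3 -c "
from h import *
go(528.5,-16.3,155,84.5)"
```

```text
clk 30.77 turn [-0.001  0.004  0.001] shift [ -6.7 316.8 -70.6] pos [ 492.1 -331.1   84.8] ydir 84.6 j6 -1.35 w 52.8 gf 64 F [0.7 3.1 6.1]
```

carry_out(
  motion=[
    [0, 0, 0, 0, 0, -20, -1],
    [0, 0, 0, 0, 0, -65, -1],
    [0, 0, 0, -2, 50, -75, -1],
    [0, 0, 0, -4, 110, -75, -1],
    [0, 0, 0, -5, 170, -75, -1],
  ],
)

```text
clock: 31.4
position: [511.5, -160.7, 157.7]
ee_rot: [0.048, 0.999, 0.0, 0.0]
contact_force: [0.9, -0.2, -2.2]
gripper_width: 53.3
grasp_force: 63.9
```

carry_out(
  motion=[
    [0, 0, 0, -1, 58, 0, -1],
    [0, 0, 0, -2, 117, 0, -1],
    [0, 0, 0, -3, 144, 0, -1],
    [0, 0, 0, -3, 145, 0, -1],
  ],
)

```text
clock: 31.9
position: [528.5, -16.4, 157.5]
ee_rot: [0.046, 0.999, 0.0, -0.0]
contact_force: [0.4, -0.5, -1.2]
gripper_width: 52.8
grasp_force: 63.8
```

```bash
python3 -c "
from h import *
go(530.2,-16.8,84,84.5)"
```

```text
clk 31.90 turn [ 0.    -0.     0.004] shift [-1.7 -0.3 73.5] pos [528.5 -16.4 157.5] ydir 84.7 j6 -1.94 w 52.8 gf 64 F [ 0.4 -0.5 -1.2]
```

carry_out(
  motion=[
    [0, 0, 0.003, -1.7, 0, 25, -1],
    [0, 0, 0.003, -1.7, 0, 50, -1],
    [0, 0, 0.003, -1.7, 0, 63, -1],
    [0, 0, 0.003, -1.7, 0, 69, -1],
    [0, 0, 0.003, -1.7, 0, 70.5, -1],
  ],
)

```text
clock: 32.52
position: [530.6, -18.5, 87.4]
ee_rot: [0.049, 0.999, -0.0, 0.0]
contact_force: [-0.9, 0.2, -1.5]
gripper_width: 53.0
grasp_force: 63.9
```

```bash
python3 -c "
from h import *
go(530.2,-16.8,84,84.5)"
```

```text
clk 32.52 turn [-0.     0.    -0.003] shift [0.6 1.7 3.4] pos [530.6 -18.5  87.4] ydir 84.3 j6 -1.94 w 53.0 gf 64 F [-0.9  0.2 -1.5]
```

carry_out(
  motion=[
    [0, 0, -0.002, 0.5, 1.6, 1, -1],
    [0, 0, -0.002, 0.5, 1.6, 2, -1],
    [0, 0, -0.002, 0.5, 1.6, 3, -1],
    [0, 0, -0.002, 0.5, 1.6, 3, -1],
  ],
)

```text
clock: 33.02
position: [530.3, -16.4, 84.8]
ee_rot: [0.048, 0.999, 0.0, 0.0]
contact_force: [-0.7, 1.3, 1.9]
gripper_width: 52.8
grasp_force: 64.2
```

carry_out(
  motion=[
    [0, 0, 0, 0, 0, 0.5, -1],
    [0, 0, 0, 0, 0, 0.7, -1],
  ],
)

```text
clock: 33.28
position: [530.5, -16.4, 84.8]
ee_rot: [0.048, 0.999, 0.0, 0.001]
contact_force: [-3.1, 1.9, 7.9]
gripper_width: 52.6
grasp_force: 65.2
```

carry_out(
  motion=[
    [0, 0, 0, 0, 0, 0, 0.3],
    [0, 0, 0, 0, 0, 0, 0.7],
    [0, 0, 0, 0, 0, 0, 0.7],
    [0, 0, 0, 0, 0, -40, 0.7],
    [0, 0, 0, 0, 0, -100, 0.7],
  ],
)

```text
clock: 33.9
position: [528.8, -17.0, 182.7]
ee_rot: [0.048, 0.999, -0.001, -0.003]
contact_force: [1.0, 0.5, -0.5]
gripper_width: 72.3
grasp_force: 0.0
```

carry_out(
  motion=[
    [0, 0, 0, 0, 0, -10, 0.5],
    [0, 0, 0, 0, 0, -10, 0.3],
  ],
)

```text
clock: 34.15
position: [530.1, -16.5, 193.9]
ee_rot: [0.048, 0.999, 0.0, 0.001]
contact_force: [0.3, 0.1, -0.5]
gripper_width: 55.2
grasp_force: 0.0
```

```bash
python3 - <<'E'
from h import *
d=get_image("wrist");im=d["color"];H,S,V=cv2.split(cv2.cvtColor(im,cv2.COLOR_BGR2HSV))
for a,c,m in blobs((H>50)&(H<78)&(S>120),800): print("green",a,c.round(1),ray(d,c,122,1).round(1))
go(410,-322.5,190,84)
E
```

```text
green 2425 [100.4  29.7] [[ 374.1 -133.9]]
green 1683 [320.5  14. ] [[392.6  -2.2]]
green 3873 [467.9 257.6] [[537.9  73.5]]
green 2635 [320.5 255.8] [[527.6 -15.1]]
clk 34.20 turn [ 0.    -0.001  0.008] shift [  89.2 -315.9    2.8] pos [529.3 -16.7 192.6] ydir 84.5 j6 -1.94 w 55.3 gf 0 F [-0.1  0.5 -0.9]
```

The square bottle is back within 0.5 mm. Now the flask.

carry_out(
  motion=[
    [0, 0, 0.004, 15, -53, 2, 0.3],
    [0, 0, 0.008, 30, -106, 2, 0.3],
    [0, 0, 0.008, 45, -160, 2, 0.3],
    [0, 0, 0.008, 60, -214, 2, 0.3],
    [0, 0, 0.008, 75, -268, 2, 0.3],
  ],
)

```text
clock: 34.83
position: [427.8, -277.3, 189.4]
ee_rot: [0.052, 0.999, 0.001, -0.002]
contact_force: [0.9, 0.5, 0.0]
gripper_width: 55.4
grasp_force: 0.0
```

carry_out(
  motion=[
    [0, 0, 0, 14, -48, 0, 0.3],
    [0, 0, 0, 14, -48, 0, 0.3],
    [0, 0, 0, 14, -48, 0, 0.3],
  ],
)

```text
clock: 35.2
position: [410.0, -322.1, 189.9]
ee_rot: [0.053, 0.999, 0.001, -0.002]
contact_force: [0.9, -0.4, -0.0]
gripper_width: 55.5
grasp_force: 0.0
```

```bash
python3 - <<'E'
from h import *
d=get_image("wrist");im=d["color"];H,S,V=cv2.split(cv2.cvtColor(im,cv2.COLOR_BGR2HSV))
r=np.zeros(H.shape,bool);r[225:290,280:350]=1
for a,c,m in blobs(r&(V<70),200): print("stopper",a,c.round(1),rect(d,m,124,1))
go(410,-322.5,89,84)
E
```

```text
clk 35.25 turn [ 0.001 -0.002  0.001] shift [ 1.000e-01 -1.000e+00  1.013e+02] pos [ 410.4 -321.7  190.3] ydir 84.0 j6 -1.32 w 55.5 gf 0 F [ 0.9  0.7 -0.3]
```

```bash
python3 - <<'E'
from h import *
d=get_image("wrist");im=d["color"];V=cv2.cvtColor(im,cv2.COLOR_BGR2HSV)[:,:,2]
print(V[240:290:10,280:360:10])
r=np.zeros(V.shape,bool);r[215:300,270:370]=1
for a,c,m in blobs(r&(V<90),100): print("stopper",a,c.round(1),rect(d,m,124,1))
cv2.imwrite("pics/w6.png",im)
E
```

```text
[[223 199 232  99  80 215 187 217]
 [221 225  83  81  83  80 217 217]
 [222 225  85  85  82  86  81 219]
 [222 224  85  88  84  85 101 220]
 [221 224 180  88  88  84 220 219]]
stopper 1633 [317.7 261.8] [ 409.8 -322.2   26.    26.    38.2]
```

View pics/w6.png

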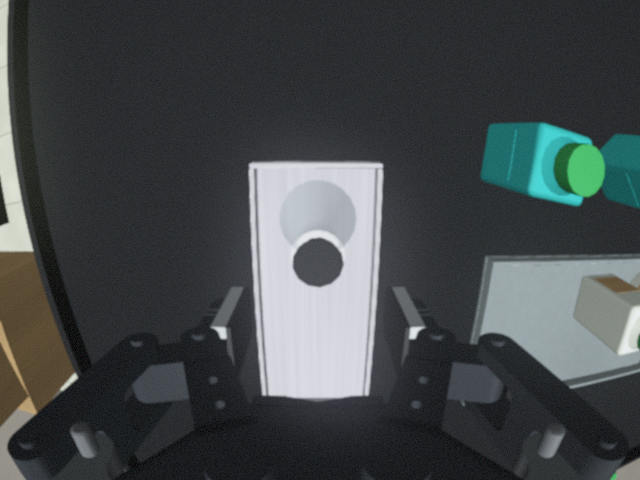

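The stopper is at (318,262), which gives (409.8, -322.2) and is centred.

carry_out(
  motion=[
    [0, 0, 0, 0, -0.5, 40, 0.3],
    [0, 0, 0, 0, -0.5, 80, 0.3],
    [0, 0, 0, 0, -0.5, 97, 0.3],
    [0, 0, 0, 0, -0.5, 100, 0.3],
    [0, 0, 0, 0, -0.5, 100, 0.3],
  ],
)

```text
clock: 35.92
position: [411.5, -322.5, 92.0]
ee_rot: [0.051, 0.999, -0.0, 0.0]
contact_force: [0.3, 0.1, 0.0]
gripper_width: 55.6
grasp_force: 0.0
```

carry_out(
  motion=[
    [0, 0, 0, 0, 0, 0, -1],
    [0, 0, 0, 0, 0, 0, -1],
    [0, 0, 0, 0, 0, 0, -1],
    [0, 0, 0, 0, 0, 0, -1],
    [0, 0, 0, 0, 0, 0, -1],
  ],
)

```text
clock: 36.55
position: [411.5, -323.2, 92.9]
ee_rot: [0.052, 0.999, -0.0, 0.001]
contact_force: [-0.0, 2.8, 6.0]
gripper_width: 29.0
grasp_force: 58.7
```

```bash
python3 -c "
from h import *
go(517.3,-109.5,160,84)"
```

```text
clk 36.55 turn [-0.001  0.003  0.001] shift [-83.2 223.4 -67.1] pos [ 411.5 -323.2   92.9] ydir 84.0 j6 -1.32 w 29.0 gf 59 F [-0.   2.8  6. ]
```

carry_out(
  motion=[
    [0, 0, 0, 0, 0, -20, -1],
    [0, 0, 0, 0, 0, -60, -1],
    [0, 0, 0, -20, 50, -70, -1],
    [0, 0, 0, -41, 108, -70, -1],
    [0, 0, 0, -62, 165, -70, -1],
  ],
)

```text
clock: 37.17
position: [489.6, -163.8, 161.5]
ee_rot: [0.053, 0.999, 0.0, 0.0]
contact_force: [0.9, -0.9, -1.7]
gripper_width: 29.0
grasp_force: 59.5
```

carry_out(
  motion=[
    [0, 0, 0, -18, 48, 0, -1],
    [0, 0, 0, -22, 58, 0, -1],
    [0, 0, 0, -22, 58, 20, -1],
    [0, 0, 0, -22, 58, 50, -1],
    [0, 0, 0, -22, 58, 60, -1],
  ],
)

```text
clock: 37.8
position: [515.5, -110.5, 99.6]
ee_rot: [0.053, 0.999, -0.0, -0.002]
contact_force: [0.3, -0.5, -1.0]
gripper_width: 29.0
grasp_force: 59.7
```

```bash
python3 -c "
from h import *
go(518.6,-109.8,92,84)"
```

```text
clk 37.80 turn [-0.    -0.005 -0.001] shift [-3.1  1.   7.6] pos [ 515.5 -110.5   99.6] ydir 83.9 j6 -1.77 w 29.0 gf 60 F [ 0.3 -0.5 -1. ]
```

carry_out(
  motion=[
    [0, 0, 0, -2.5, 0.7, 3, -1],
    [0, 0, 0, -2.5, 0.7, 5.5, -1],
    [0, 0, 0, -2.5, 0.7, 7, -1],
    [0, 0, 0, -2.5, 0.7, 7.5, -1],
    [0, 0, 0, -2.5, 0.7, 7.5, -1],
  ],
)

```text
clock: 38.42
position: [520.1, -109.4, 94.3]
ee_rot: [0.052, 0.999, 0.0, 0.0]
contact_force: [0.3, -0.6, -1.0]
gripper_width: 28.9
grasp_force: 59.7
```

```bash
python3 -c "
from h import *
go(518.6,-109.8,92,84)"
```

```text
clk 38.42 turn [0.    0.001 0.   ] shift [ 1.4 -0.5  2.3] pos [ 520.1 -109.4   94.3] ydir 84.0 j6 -1.77 w 28.9 gf 60 F [ 0.3 -0.6 -1. ]
```

carry_out(
  motion=[
    [0, 0, 0, 1.2, -0.3, 0.7, -1],
    [0, 0, 0, 1.2, -0.3, 1.4, -1],
    [0, 0, 0, 1.2, -0.3, 2, -1],
    [0, 0, 0, 1.2, -0.3, 2, -1],
  ],
)

```text
clock: 38.92
position: [519.3, -109.6, 93.0]
ee_rot: [0.052, 0.999, -0.0, 0.001]
contact_force: [-1.3, 1.2, 4.3]
gripper_width: 28.9
grasp_force: 60.0
```

carry_out(
  motion=[
    [0, 0, 0, 0, 0, 0, 0.1],
    [0, 0, 0, 0, 0, 0, 0.3],
    [0, 0, 0, 0, 0, 0, 0.3],
    [0, 0, 0, 0, 0, -40, 0.3],
    [0, 0, 0, 0, 0, -100, 0.3],
  ],
)

```text
clock: 39.55
position: [517.5, -109.7, 191.2]
ee_rot: [0.052, 0.999, -0.0, -0.003]
contact_force: [1.5, -0.4, 0.7]
gripper_width: 55.7
grasp_force: 0.0
```

carry_out(
  motion=[
    [0, 0, 0, 0, 0, -8, 0.3],
    [0, 0, 0, 0, 0, -8, 0.3],
  ],
)

```text
clock: 39.8
position: [518.7, -109.5, 200.3]
ee_rot: [0.052, 0.999, 0.0, 0.001]
contact_force: [0.6, 0.3, 0.2]
gripper_width: 55.4
grasp_force: 0.0
```

```bash
python3 - <<'E'
from h import *
d=get_image("wrist");im=d["color"];H,S,V=cv2.split(cv2.cvtColor(im,cv2.COLOR_BGR2HSV))
r=np.zeros(H.shape,bool);r[215:290,280:350]=1
for a,c,m in blobs(r&(V<75),200): print("stopper",a,c.round(1),rect(d,m,124,1))
E
```

```text
stopper 1534 [319.6 253.5] [ 516.7 -108.5   26.1   26.    56.8]
```

The flask is back within about 1 mm. I'll retreat and take a final look.

carry_out(
  motion=[
    [0, 0, 0, 15, -50, -10, 0.3],
    [0, 0, 0, 40, -100, -30, 0.3],
    [0, 0, 0, 65, -150, -40, 0.3],
    [0, 0, 0, 90, -200, -40, 0.3],
    [0, 0, 0, 110, -250, -40, 0.3],
  ],
)

```text
clock: 40.48
position: [381.4, -347.6, 238.2]
ee_rot: [0.052, 0.999, 0.001, -0.002]
contact_force: [0.0, -0.4, 0.6]
gripper_width: 55.9
grasp_force: 0.0
```

```bash
python3 - <<'E'
from h import *
d=get_image('top');im=d["color"];H,S,V=cv2.split(cv2.cvtColor(im,cv2.COLOR_BGR2HSV))
cv2.imwrite("pics/end.png",im)
for a,c,m in blobs((H>50)&(H<78)&(S>120)): print(a,ray(d,c,122).round(1))
r2=np.zeros(H.shape,bool);r2[222:285,362:392]=1
for a,c,m in blobs(r2&(V<50),20): print(a,c.round(1),ray(d,c,124).round(1))
E
```

```text
235 [[749.3   7.6]]
334 [[538.6  75.9]]
204 [[526.9 -14.4]]
246 [[380.9  -0.5]]
247 [[ 368.7 -138.5]]
105 [372.2 266.8] [[ 515.3 -108.3]]
```

View pics/end.png

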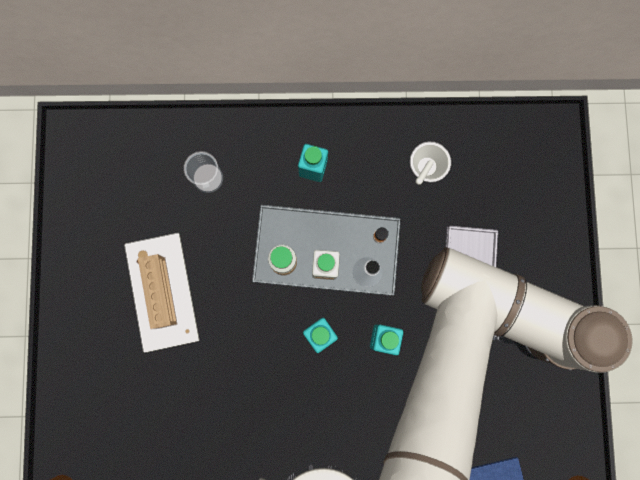

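```bash
python3 - <<'E'
from h import *
d=get_image('top');im0=cv2.imread("pics/top0.png");im1=d["color"]
f=lambda i:((cv2.cvtColor(i,cv2.COLOR_BGR2HSV)[:,:,1]>60)&(i[:,:,2]>60))
r=np.zeros(im0.shape[:2],bool);r[238:345,130:195]=1
a=np.array([10.9])*np.pi/180;u=np.array([np.cos(a[0]),np.sin(a[0])]);v=np.array([-u[1],u[0]])
for n,c,m in blobs(f(im0)&r,3):
    w=ray(d,c,12)[0]-[479,342]; print(n,c.round(1),"along %.0f across %.0f"%(w@u,w@v),rect(d,m,12))
S=get_image("scene");s0=cv2.imread("pics/scene0.png")
for n,c,m in blobs(f(s0)&(np.hypot(np.arange(640)[None]-470,np.arange(480)[:,None]-197)<25),2): print("scene spot",n,c,ray(S,c,12),cv2.boundingRect(m),rect(S,m,12))
E
```

```text
81 [141.5 256. ] along 86 across 28 [557.8 387.1  28.3  17.7 -39.4]
8 [186.9 330.9] along -95 across -39 [393.  285.3   4.4   4.3  88.8]
scene spot 29 [469.72413793 197.06896552] [[557.1455842  386.90348386]] (467, 194, 8, 6) [557.3 389.1  20.5  14.9 -45.3]
```

Both views place the mark at the same point on the board's surface, so it is a flat stain, and it lies outside the rack's footprint. Handing in.

```bash
python3 -c "
from bench import *
print(job_done())"
```

```text
the job is handed in; nothing more can be done
None
```

I handed the job in at about 41 s of the 144 s allowed: the rack stands on the heat board within about 2 mm of centre, and the round bottle, square bottle and flask are back within about 1.5 mm of where they stood.

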